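Transfer a parts cassette from rack to nest by way of the rest mat

TASK

Lift the orange-lidded parts cassette out of the rack, set it down upright near the middle of the black rest mat and let go, then pick it up again and seat it in the aluminium nest: upright, fully down on the nest floor, its length along the nest's length. The rack leaves only the cassette's two ends free to grip and the nest leaves room for fingers only at its two broad sides, hence the stop on the mat. Never let it drop, and leave the dark-lidded cassette in its slot of the rack.

Things in the scene. Friction and masses are not known exactly. Their poses are not given: they have to be found in the camera images.
- orange_cassette_mid (a point): Centre of the loose white box with orange lid: 52 mm long (x), 32 wide (y), 50 tall (z up), 0.1-0.2 kg. It starts in an end slot of a 3-slot rack, on a floor 6 mm above the table, 4 mm play on each broad side. Slot walls: 10 mm thick, 44 long, 56 high, level with its top; its ends stick out 4 mm with free space down to the table: grip it across its length, lift straight up.
- grey_cassette_mid (a point): Centre (half-way up) of the other cassette in the rack: same size and axes, dark lid. It stands in the other end slot, 100 mm from the orange one, and must stay there.
- rest_mat: Fixed black rubber mat, 110 by 110 mm, 2 mm thick, flat on the table; origin at the centre of its underside, x and y along its edges.
- nest: Fixed aluminium nest; origin: centre of its underside on the table, x along its length, z up. Dark floor 90x68 mm, top 6 mm above the table. C-shaped cheeks at both ends, 56 mm high; pocket 68 mm long, 48 wide (8 mm play all round the cassette). Its +y and -y sides are open over the middle 48 mm for fingers; no room for fingers at the ends. The cassette may go in either way round.
Mind the look-alikes: they are no part of the job. What is shaped like the nest but blue or pink is not meant. Leave any brown look-alike of the part that bears orange_cassette_mid alone.

How it is judged:
By the outcome, as a careful person would: the job done as asked, in the order asked, and still so for the second after the job is handed in, with the robot touching nothing.
It also fails if it takes over 67 s, if anything falls off the work surface, if the arm or the gripper's body presses on something with over 40 N, if the wrist force passes 120 N, or if a joint passes its speed limit or range.

ROBOT

A 6-joint arm with a two-finger parallel gripper is mounted at the origin on the work surface. World frame = base frame: x ahead of the robot, y to its left, z up, the work surface at z = 0. Lengths are in m, angles in degrees, forces in N, time in s.
With the tool pointing down it reaches from about 0.35 to 0.875 m from the base axis. Payload 4.2 kg.
Tool frame: the origin (TCP) lies midway between the tips of the shut fingers; the grasp point (between the pads) lies 19 mm behind it; y points along the fingers, z is the direction in which the jaws open and shut, and the axes are right-handed (so a half turn about y gives the same grasp; the last joint's range is limited). The gripper opens to 87 mm and grips with 3 to 60 N. Pads are 19 mm wide; open, the fingers measure 117 mm over their backs; the gripper's body (75 mm by 190 mm) begins 51 mm behind the grasp point.
Start: joints at [-52.219, 22.042, 0.453, 0, -68.411, -14.817], TCP at [0.244, -0.575, 0.193] pointing down, gripper open.
Joint ranges: [-179.83, 179.83], [-69.29, 118.12], [-61.27, 80.66], [-181.25, 117.63], [-171.15, -9.14], [-177.46, 177.46]. Speed limits (degrees/s): [159.86, 159.86, 180, 180, 180, 180].

INTERFACE

Orientations are given as [roll, pitch, yaw] about the fixed x, y, z axes, in that order (R = Rz(yaw) Ry(pitch) Rx(roll)).
In Python, from workcell import env gives the robot as it stands. The module is installed in compiled form; this text tells all that it offers. Calls block until the motion is done:
- env.goto(position, orientation): joint-space move of the TCP to a pose.
- env.move_straight(position, rotation=None, rate=0.15, force_limit=None): straight line of the TCP; rotation=None keeps the orientation; rate is the mean speed in m/s. With force_limit (N) it stops when the force on the tool has changed by that much, and returns True; else False.
- env.set_joints(angles): joint-space move.
- env.gripper_to(opening, grasp_force=None): opening from 0.0 (shut) to 1.0 (fully open); grasp_force is the grip in N (None keeps the last); returns when the fingers have stopped.
- env.dwell(seconds).
- env.inverse_kinematics(position, orientation): joint angles nearest the present ones, or None.
- env.read_state(): the state.
- env.grab_frame(name): name is "scene" or "top"; returns a dict with "image" (480x640x3 uint8, blue, green, red), "fx", "fy", "cx", "cy" (pixels), "position" and "orientation" of the camera in the world. Camera axes: x right, y up, looking along -z (the intrinsics and any distortion apply to the point x, -y, -z); pixel columns grow to the right and rows downward; lengths in m; the calibration is good to about 2 mm. A picture is of the moment at which its call begins. There is no depth.
A pose or a line that the arm cannot do raises env.Unreachable and nothing moves.
- env.close_job(): hands the job in, once; it reports no verdict.
Trained networks look in a picture, given as the dict that the camera call returned (one of the last four; its "shot" number tells which), for a name from the list of things; names that differ only in an ending like _2 or _b are one class to them, and where a whole thing is asked for, a point or a joint stands for the part that bears it (a point fixed in the world has none). Each returns a list of dicts, best first, with "score" (0 to 1); they miss things now and then, are a little off and sometimes report something else, mostly with a low value. They report only what shows in the picture. A call takes as long as a camera call. They do not tell look-alikes from the thing itself.
- env.search_frame(picture, thing): "xyz" ([x, y, z] in m, in world coordinates, good to about 4 mm: the middle of the surface that is visible of it).
- env.trace(picture, thing): "mask" (480x640 bool, what is visible of it).
The state is a dict: "clock": time; "joint_positions": joint angles; "qvel": joint speeds; "joint_torque": joint torques, N m; "position": TCP position; "tool_rot": TCP orientation; "force": force on the tool from outside, world axes, zero at the start; "wrist_torque": the same for the moment, N m; "opening": opening from 0.0 (shut) to 1.0 (fully open).
Only numpy, scipy, OpenCV 4.12 (cv2) and the standard library are available. Lean on these libraries where they do the work, as an engineer would, in place of code of your own. Each camera call takes 0.05 s, during which the arm holds its last target. There are 200 camera calls.

## Working session

There is one attempt and no reset: what is moved stays moved. The work goes in short steps, each a Python script; the robot and the scene stay as the last script left them, time stands still between calls to the robot, and variables do not carry over. Pictures are saved under pics/ and viewed, about 8 in all and at most 12, crops included, and the job is handed in when it is done.

```bash
mkdir -p pics; ls
cat > h.py <<'E'
import numpy as np, cv2
from scipy.spatial.transform import Rotation as R
from workcell import env
def cam(p):
    o=p["orientation"]; o=np.array(o,float)
    M=o if o.shape==(3,3) else R.from_euler("xyz",o,degrees=True).as_matrix()
    return M,np.array(p["position"])
def ray(p,u,v):
    M,c=cam(p); d=M@np.array([(u-p["cx"])/p["fx"],-(v-p["cy"])/p["fy"],-1.]); return c,d
def atz(p,u,v,z):
    c,d=ray(p,u,v); return c+d*(z-c[2])/d[2]
def proj(p,X):
    M,c=cam(p); q=M.T@(np.array(X)-c); return np.array([p["cx"]+p["fx"]*q[0]/-q[2],p["cy"]-p["fy"]*q[1]/-q[2]])
E
python3 - <<'E'
from h import *
ps={}
for n in ("scene","top"):
    p=env.grab_frame(n); cv2.imwrite(f"pics/{n}0.png",p["image"]); print(n,{k:v for k,v in p.items() if k!="image"})
    for t in ("orange_cassette_mid","grey_cassette_mid","rest_mat","nest"):
        for d in env.search_frame(p,t): print(t,np.round(d["xyz"],3),round(d["score"],2),np.round(proj(p,d["xyz"])))
s=env.read_state();print(s["clock"],s["position"],s["tool_rot"],s["force"])
E
```

```text
pics
scene {'fx': 489.31627369251066, 'fy': 489.31627369251066, 'cx': 312.43222372374277, 'cy': 247.44360815409468, 'position': array([ 1.09840223, -0.02813099,  0.94057845]), 'orientation': array([38.05996982, -0.6976305 , 86.53330265]), 'shot': 1}
orange_cassette_mid [0.528 0.266 0.056] 0.78 [427. 287.]
orange_cassette_mid [0.461 0.178 0.047] 0.74 [382. 266.]
grey_cassette_mid [0.522 0.367 0.05 ] 0.86 [471. 284.]
rest_mat [ 0.504 -0.025  0.001] 0.69 [293. 297.]
nest [ 0.249 -0.28   0.031] 0.85 [187. 209.]
nest [ 0.462 -0.29   0.029] 0.65 [174. 280.]
nest [ 0.354 -0.17   0.03 ] 0.6 [229. 240.]
top {'fx': 591.8060487001351, 'fy': 591.8060487001351, 'cx': 318.24792099700943, 'cy': 241.85133067893034, 'position': array([0.33880075, 0.04165635, 1.08927561]), 'orientation': array([  5.38540361,  -0.72923604, -90.22760657]), 'shot': 2}
orange_cassette_mid [0.45  0.178 0.052] 0.88 [233. 234.]
orange_cassette_mid [0.512 0.267 0.062] 0.66 [182. 199.]
grey_cassette_mid [0.508 0.365 0.057] 0.7 [126. 201.]
rest_mat [ 0.497 -0.027  0.002] 0.6 [348. 212.]
nest [ 0.257 -0.279  0.005] 0.75 [487. 342.]
nest [ 0.371 -0.172  0.004] 0.64 [427. 279.]
0.5 [ 0.2438736  -0.57538636  0.19278704] [-8.99912386e+01 -1.01579565e-03  2.29659044e+01] [-1.10109007  0.44882139  0.23065035]
```

View pics/scene0.png

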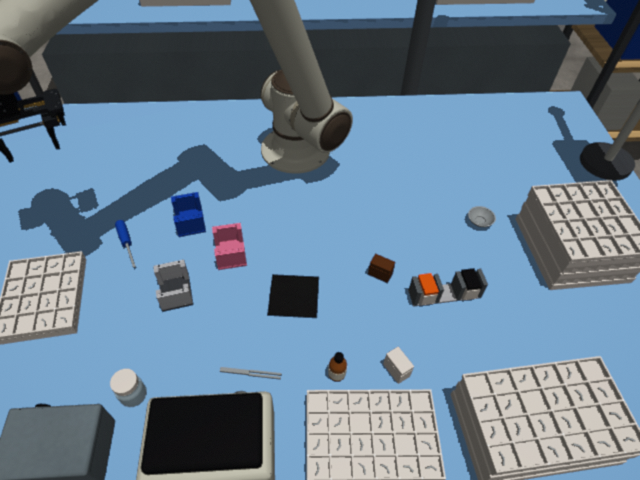

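View pics/top0.png

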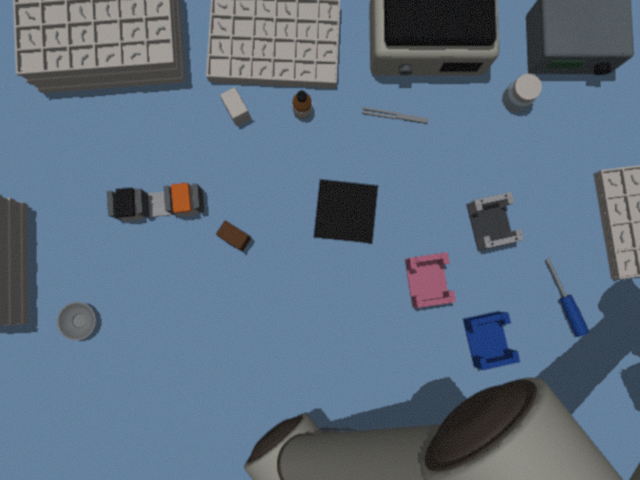

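Orange-lidded candidates are the orange lid (scene 427,287 / top 182,199), which stands in the rack, and the brown block (382,266 / 233,234), which is the look-alike. Nest candidates are grey (174,280 / 495,222), which is the aluminium one, plus blue (187,209) and pink (229,240), which are look-alikes. I'll confirm with an enlarged crop and measure.

```bash
cat > m.py <<'E'
from h import *
def tri(p1,a,p2,b):
    c1,d1=ray(p1,*a);c2,d2=ray(p2,*b);s=np.linalg.lstsq(np.c_[d1,-d2],c2-c1,rcond=None)[0]
    x,y=c1+s[0]*d1,c2+s[1]*d2; return (x+y)/2,np.linalg.norm(x-y)
def rect(p,mask,z):
    c=max(cv2.findContours(mask.astype(np.uint8),cv2.RETR_EXTERNAL,cv2.CHAIN_APPROX_NONE)[0],key=cv2.contourArea)
    w=np.array([atz(p,*q[0],z)[:2] for q in c],np.float32)
    (x,y),(a,b),t=cv2.minAreaRect(w*1000)
    if a<b: a,b,t=b,a,t+90
    return x/1000,y/1000,a,b,(t+90)%180-90
def orange(p):
    h=cv2.cvtColor(p["image"],cv2.COLOR_BGR2HSV); m=cv2.inRange(h,(3,150,150),(18,255,255))
    n,l,s,c=cv2.connectedComponentsWithStats(m); i=1+np.argmax(s[1:,4]); return l==i,c[i]
E
python3 - <<'E'
from m import *
ps=env.grab_frame("scene"); pt=env.grab_frame("top")
(ms,cs),(mt,ct)=orange(ps),orange(pt)
print("tri",tri(ps,cs,pt,ct),cs,ct)
for p,m in((ps,ms),(pt,mt)): print(np.round(rect(p,m,.056),3))
for z in(.0,):
  for p in(ps,pt):
    for t,zz in(("rest_mat",.002),("nest",.056),("grey_cassette_mid",.056)):
        for d in env.trace(p,t):
            ys,xs=np.nonzero(d["mask"]); print(t,round(d["score"],2),xs.mean().round(),ys.mean().round(),np.round(rect(p,d["mask"],zz),3))
def crop(p,u,v,r=(40,30)): return cv2.resize(p["image"][v-r[1]:v+r[1],u-r[0]:u+r[0]],(400,300),interpolation=cv2.INTER_CUBIC)
cv2.imwrite("pics/c1.png",np.vstack([np.hstack([crop(ps,427,287),crop(ps,174,280)]),np.hstack([crop(pt,182,199),crop(pt,495,222)])]))
E
```

```text
tri (array([0.51676713, 0.27179878, 0.05214038]), np.float64(0.000556672256974033)) [428.05179283 283.19920319] [180.04337349 197.01445783]
[ 0.519  0.27  48.943 29.24   6.717]
[ 0.516  0.271 47.292 27.83   6.445]
rest_mat 0.61 293.0 296.0 [ 4.99000e-01 -2.40000e-02  1.17176e+02  1.12759e+02 -6.32900e+00]
nest 0.94 173.0 285.0 [  0.494  -0.283 128.054  74.517  11.993]
nest 0.65 229.0 246.0 [  0.392  -0.168 129.614  68.322   7.951]
nest 0.61 188.0 214.0 [  0.287  -0.271 140.101  70.804  11.915]
grey_cassette_mid 0.69 471.0 284.0 [  0.525   0.364  80.618  38.045 -12.086]
rest_mat 0.84 345.0 210.0 [ 5.00000e-01 -2.40000e-02  1.10301e+02  1.09927e+02 -6.35100e+00]
nest 0.92 428.0 280.0 [ 0.369 -0.167 88.632 76.312  7.87 ]
nest 0.87 489.0 340.0 [ 0.265 -0.271 94.471 81.862 11.651]
nest 0.85 492.0 221.0 [ 0.473 -0.283 91.686 85.043 11.975]
grey_cassette_mid 0.55 127.0 204.0 [ 0.504  0.363 61.707 41.231  8.594]
```

View pics/c1.png

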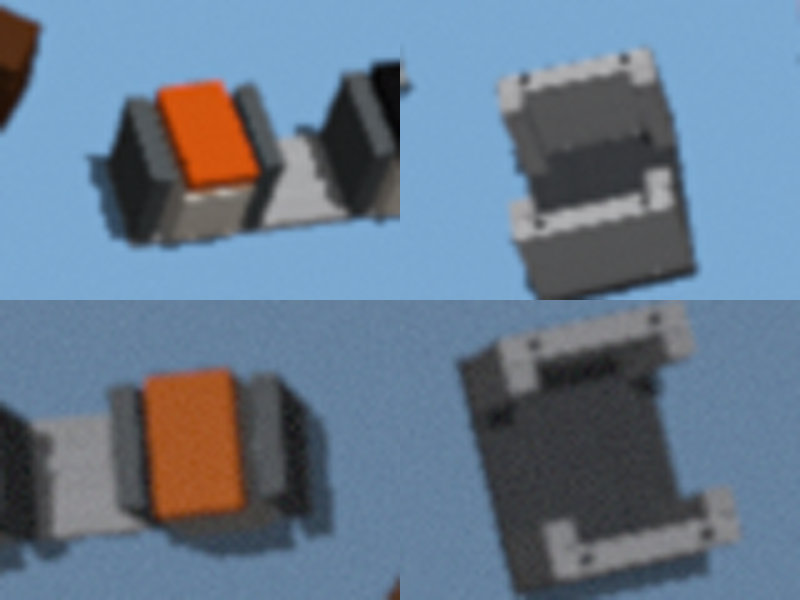

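```bash
cat >> m.py <<'E'
def q(a,near=None):  # tool down, jaws along world angle a; half turn chosen for reach
    y=a-90; return [-90,0,(y+90)%180-90]
E
python3 - <<'E'
from m import *
from itertools import product
ps=env.grab_frame("scene"); pt=env.grab_frame("top")
for p,w in((ps,(174,285)),(pt,(493,221))):
    h=cv2.cvtColor(p["image"],cv2.COLOR_BGR2HSV); m=np.zeros((480,640),np.uint8)
    sl=np.s_[w[1]-35:w[1]+35,w[0]-35:w[0]+35]
    sub=h[sl]; v=np.percentile(sub[...,2][sub[...,1]<60],90); print("v",v)
    m[sl]=((sub[...,1]<60)&(sub[...,2]>0.78*v))
    ys,xs=np.nonzero(m); W=np.array([atz(p,a,b,.056)[:2] for a,b in zip(xs,ys)],np.float32)
    print(len(xs),np.round(cv2.minAreaRect(W*1000)[0]+cv2.minAreaRect(W*1000)[1]+(cv2.minAreaRect(W*1000)[2],),1),W.mean(0),xs.mean(),ys.mean())
for n,pos,a in(("rack",[.517,.271],6.5),("mat",[.4995,-.024],12),("mat2",[.4995,-.024],102),("nest",[.473,-.283],102)):
  for k in(0,180):
    for z in (.018,.2):
      j=env.inverse_kinematics(pos+[z],[-90,0,a-90+k]); print(n,a-90+k,z,None if j is None else np.round(j))
E
```

```text
v 165.0
280 [ 475.7 -289.5   87.9   67.7   11.5] [ 0.47813678 -0.28992027] 170.25714285714287 278.9714285714286
v 137.0
528 [ 475.3 -290.6   88.6   68.7   12. ] [ 0.47593307 -0.2911002 ] 498.7859848484849 219.01325757575756
rack -83.5 0.018 [ 44.  28. -18.   0. -44. 143.]
rack -83.5 0.2 [ 44.  18.  -5.   0. -67. 143.]
rack 96.5 0.018 [ 44.  28. -18.   0. -44. -37.]
rack 96.5 0.2 [ 44.  18.  -5.   0. -67. -37.]
mat -78 0.018 [ 16.  22. -30.   0. -38. 176.]
mat -78 0.2 [ 16.   9. -16.   0. -64. 176.]
mat 102 0.018 [ 16.  22. -30.   0. -38.  -4.]
mat 102 0.2 [ 16.   9. -16.   0. -64.  -4.]
mat2 12 0.018 [ 16.  22. -30.  -0. -38. -94.]
mat2 12 0.2 [ 16.   9. -16.  -0. -64. -94.]
mat2 192 0.018 [ 16.  22. -30.   0. -38.  86.]
mat2 192 0.2 [ 16.   9. -16.   0. -64.  86.]
nest 12 0.018 [-14.  26. -22.  -0. -42. -64.]
nest 12 0.2 [-14.  15.  -9.  -0. -66. -64.]
nest 192 0.018 [-14.  26. -22.   0. -42. 116.]
nest 192 0.2 [-14.  15.  -9.   0. -66. 116.]
```

Both views agree on the nest: centre (0.4755, −0.290), yaw 11.8°, and a rim of 88x68 mm at z=0.056. The orange lid is at (0.517, 0.271), yaw 6.5°, top about 0.054. Next I pick it up.

Run:
```python
from m import *
env.goto([.517,.271,.17],[-90,0,96.5])
hit=env.move_straight([.517,.271,.019],rate=.1,force_limit=8)
s=env.read_state(); print(hit,s["position"],s["force"],s["clock"])
if not hit:
    env.gripper_to(0.3,20); s=env.read_state(); print(s["opening"]*87,s["force"],s["position"])
    print(env.move_straight([.517,.271,.15],rate=.08)); s=env.read_state(); print(s["opening"]*87,s["force"],s["clock"])
    ps=env.grab_frame("scene"); cv2.imwrite("pics/s2.png",ps["image"][150:420,200:560])
```

```text
False [0.51742022 0.27132761 0.01966229] [ 0.54976487  0.51762902 -0.70649424] 5.775
51.748363284264755 [-0.18640209  0.00177376  0.1779712 ] [0.51697732 0.27096801 0.01903684]
False
51.626566728799155 [ 0.2170857   0.20844527 -1.76608402] 8.2583
```

View pics/s2.png

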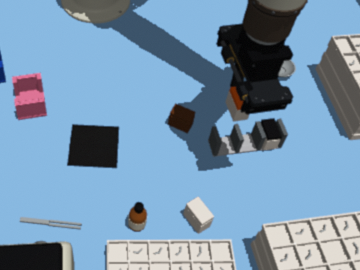

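The cassette is held: opening is 51.6 mm against a length of 52 mm, the load is about 1.6 N, and its slot shows empty while the dark one is still in place. Now I place it on the mat.

Run:
```python
from m import *
X,Y=.4995,-.024
env.goto([X,Y,.12],[-90,0,101.8])
print(env.read_state()["opening"]*87)
env.move_straight([X,Y,.03],rate=.1)
hit=env.move_straight([X,Y,.0135],rate=.02,force_limit=4)
s=env.read_state(); print(hit,s["position"],s["force"],s["clock"])
env.gripper_to(0.8); env.dwell(.2)
env.move_straight([X,Y,.17],rate=.1)
env.goto([X,Y-.22,.25],[-90,0,11.8])
s=env.read_state(); print(s["clock"])
ps=env.grab_frame("scene"); pt=env.grab_frame("top")
(ms,cs),(mt,ct)=orange(ps),orange(pt)
print("tri",tri(ps,cs,pt,ct))
for p,m in((ps,ms),(pt,mt)): print(np.round(rect(p,m,.052),4))
cv2.imwrite("pics/s3.png",np.hstack([cv2.resize(p["image"][v-75:v+75,u-100:u+100],(400,300)) for p,u,v in((ps,293,290),(pt,348,212))]))
```

```text
51.87481847020606
True [ 0.49919809 -0.02411428  0.01493477] [-0.7186992  -0.63433099  4.28282946] 11.2167
14.825
tri (array([ 0.49937625, -0.02374512,  0.04839294]), np.float64(0.0001082778757798355))
[ 5.01200e-01 -2.38000e-02  4.96707e+01  3.07087e+01  1.14122e+01]
[ 4.98800e-01 -2.37000e-02  4.79078e+01  2.81663e+01  1.20100e+01]
```

View pics/s3.png

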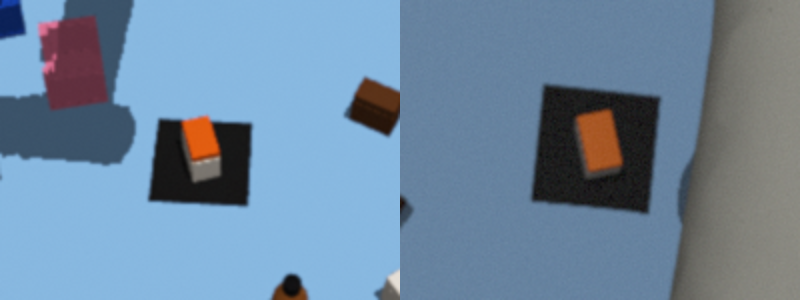

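It stands upright in the middle of the mat at (0.499, −0.024), yaw 12°, with contact height matching a 2 mm mat. Next I regrip across the width and insert it.

Run:
```python
from m import *
X,Y=.4993,-.0238; N=(.4755,-.290)
env.goto([X,Y,.15],[-90,0,11.8])
hit=env.move_straight([X,Y,.015],rate=.1,force_limit=8); print(hit)
if hit: raise SystemExit
env.gripper_to(0.2,20); print(env.read_state()["opening"]*87)
env.move_straight([X,Y,.15],rate=.1)
s=env.read_state(); print(s["opening"]*87,s["force"],s["clock"])
env.goto([*N,.15],[-90,0,11.8])
h1=env.move_straight([*N,.035],rate=.08,force_limit=6)
s=env.read_state(); print(h1,s["position"],s["force"])
if h1: raise SystemExit
h2=env.move_straight([*N,.0165],rate=.02,force_limit=4)
s=env.read_state(); print(h2,s["position"],s["force"],s["opening"]*87,s["clock"])
```

```text
False
31.2909306235339
31.40789466975955 [-0.71845577 -0.06627517 -0.62299592] 19.6083
False [ 0.47593649 -0.29013709  0.03555055] [ 0.62908907  1.34219006 -1.01345194]
True [ 0.47524088 -0.28990448  0.01900164] [-0.19535804  0.72216149  4.99606367] 31.683962529643292 22.9917
```

Contact came at a tip height of 0.0190, exactly the value predicted for the nest floor. Now I release, retreat and check.

Run:
```python
from m import *
N=(.4755,-.290)
env.gripper_to(0.62); env.dwell(.3)
env.move_straight([*N,.18],rate=.1)
env.goto([.5,-.03,.3],[-90,0,11.8]); env.dwell(.3)
s=env.read_state(); print(s["clock"],s["force"])
ps=env.grab_frame("scene"); pt=env.grab_frame("top")
(ms,cs),(mt,ct)=orange(ps),orange(pt)
print("tri",tri(ps,cs,pt,ct))
for p,m in((ps,ms),(pt,mt)): print(np.round(rect(p,m,.056),4))
cv2.imwrite("pics/s4.png",np.vstack([np.hstack([cv2.resize(p["image"][v-45:v+45,u-60:u+60],(400,300)) for p,u,v in L]) for L in (((ps,174,280),(pt,495,222)),((ps,450,285),(pt,150,200)))]))
```

```text
27.175 [ 1.16270328  0.52522563 -0.06405048]
tri (array([ 0.47498218, -0.29029441,  0.05379707]), np.float64(0.0006642540133153407))
[ 0.4762 -0.2894 51.2948 30.4112 11.6306]
[ 0.4749 -0.2897 48.9585 28.9946 12.1343]
```

View pics/s4.png

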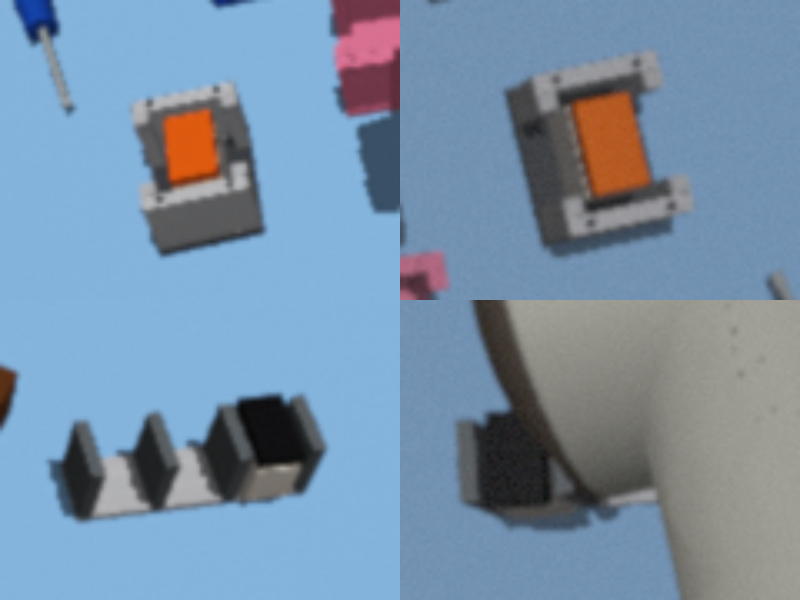

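The orange cassette sits centred and level with the cheeks in the grey nest. The dark cassette is still in its slot.

```bash
python3 -c "
from workcell import env
env.close_job(); print(env.read_state()['clock'])"
```

```text
the job is handed in; nothing more can be done
the job is handed in; nothing more can be done
```

The orange-lidded cassette is now seated in the aluminium nest, and I handed the job in at about 27 s of the 67 s allowed.

**What I did:**
- Gripped the cassette across its length and lifted it straight out of the rack.
- Set it down upright in the middle of the black mat, let go and backed off.
- Regripped it across its width, lowered it until it touched the nest floor, released and retreated.

**Last checks:**
- **Position:** the lid centre is at (0.475, −0.290), within about 1 mm of the measured nest centre. Its yaw is about 12°, against 11.8° for the nest.
- **Seating:** contact came at a fingertip height of 19.0 mm, exactly as predicted for the nest floor. The triangulated lid height was 54 mm against a true top of 56 mm. Lid heights in the rack and on the mat also read 2–4 mm low, so I put this down to camera calibration.
- **Surroundings:** the dark-lidded cassette is still in its rack slot, and I left the look-alikes alone.

No check failed.

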